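# Run the spinner's glide buttons home

## Robot

A 6-joint arm with a two-finger parallel gripper is mounted at the origin on the work surface. World frame = base frame: x ahead of the robot, y to its left, z up, the work surface at z = 0. Lengths are in m, angles in rad, forces in N, time in s.
With the tool pointing down it reaches from about 0.275 to 0.75 m from the base axis. Payload 10.2 kg.
Tool frame: the origin (TCP) lies on the centre line of the jaws, within the pads' length; the fingertips stand 25 mm ahead of it and the grasp point (between the pads) lies 6 mm ahead of it; z points along the fingers, y is the direction in which the jaws open and shut (so a half turn about z gives the same grasp; the last joint's range is limited). The gripper opens to 88 mm and grips with 3 to 60 N. Pads are 18 mm wide; open, the fingers measure 123 mm over their backs; the gripper's body (75 mm by 187 mm) begins 45 mm behind the grasp point.
Start: joints at [1.021, 0.313, 1.498, -0, 1.331, -0.223], TCP at [0.169, 0.497, 0.264] pointing down, gripper open.
Joint ranges: [-2.94, 2.94], [-0.97, 2.17], [0.19, 2.56], [-1.23, 4.37], [0.02, 3.11], [-2.88, 2.88]. Speed limits (rad/s): [2.39, 2.39, 3.01, 3.14, 3.14, 3.14].

## Interface

Orientations are given as a unit quaternion [w, x, y, z].
In Python, from plant import status, viewer, workorder gives the robot as it stands. The module is installed in compiled form; this text tells all that it offers.
- The arm moves only by the shell command python3 -m crank 'ROWS' [FORCE]. ROWS is JSON, one flat list of numbers, 5 for each row, row after row: the shift along the tool's x, y, z in m, then the turn about the tool's z in degrees, then the closure, from 0 (fully open) to 1 (shut). A call has 1 to 12 rows; each row shifts and turns the commanded pose from where the row before left it, along the tool's axes as they then stand; what a row does not reach is not made up. A row lasts 1/12 s, in which the tool goes at most 41.7 mm and 7.16 degrees, less where a joint would pass 70% of its speed; a pose out of reach is approached as far as the arm can. A call with a gripper value outside its range is refused whole. The fingers move at their own pace and stop on an object; FORCE is the grip in N (left out, the last holds). Time passes only in rows, so rows that do not move let the fingers close. It gives the time, the measured TCP pose, the force and the opening at its end, in the units of the state.
- status.get_state(): the state, without advancing time (a new reading comes with each control period).
- viewer.grab_frame(name): name is "side" or "top"; returns a dict with "img" (480x640x3 uint8, red, green, blue), "K" (3x3 intrinsics, pixels), "rvec" (rotation vector, rad) and "tvec" (3), from world to camera coordinates, as OpenCV has them. Camera axes: x right, y down, z forward; pixel columns grow to the right and rows downward; lengths in m; the calibration is good to about 2 mm. A picture is of the moment at which its call begins. There is no depth.
- workorder.job_done(): hands the job in, once; it reports no verdict.
The state is a dict: "time_s": time; "q": joint angles; "qvel": joint speeds; "effort": joint torques, N m; "tool_pos": TCP position; "orientation": TCP orientation; "contact_force": force on the tool from outside, world axes, zero at the start; "ft_torque": the same for the moment, N m; "gripper_width": finger opening in m.
Only numpy, scipy, OpenCV 4.12 (cv2) and the standard library are available. Lean on these libraries where they do the work, as an engineer would, in place of code of your own. Each camera call takes 0.05 s, during which the arm holds its last target.

## Task

Five white glide buttons stand proud along a curved track on the green spinner housing's flange: with the shut fingertips, run along the row from the button at the orange mark to the far end, lightly pressing each button fully home in turn. Keep the fingertips low over the curved row, within about a finger's breadth of the flange, until the last button is down, then lift clear. Grasp nothing, and leave the bronze washer and the loose parts on the cart undisturbed.

Things in the scene. Friction and masses are not known exactly. Their poses are not given: they have to be found in the camera images.
- turntable: Fixed rusty cast turntable (264 mm across, 50 mm high) with a green spinner housing on it; the housing's flat flange is 250 mm across, its face 95 mm above the mat. Origin: on their vertical axis at mat level. The five white buttons lie 95 mm from the axis at -0.95, -0.475, 0, 0.475 and 0.95 rad from own +x (counter-clockwise from above), joined by a dark painted line.
- start_mark (a point): Middle of the flat orange start mark, 36 x 12 mm, painted on the flange 95 mm from the axis, at -1.31 rad from the housing's own +x, just before button 1. It marks the end of the row to begin at.
- hub (a point): Top of the fixed steel hub spigot, 27 mm across, 22 mm high, in the middle of the flange. On the side away from the buttons a closed green chute sticks out below the flange, to 164 mm from the axis.
- top1 (a point): Middle of the top of white nylon glide button 1 (the first, next to the orange mark); it moves with the button. The button is a round, low cone 35 mm across at the flange, sloping about 24 degrees up to a flat top 10 mm across; it stands 5 to 6 mm above the flange face at the start and 1 mm when home.
- button1 (a joint): How far glide button 1 has been pushed down, in m: 0 is 6 mm proud, 0.005 is home against a hard stop. It takes about 3 N to move, does not spring back and stays where it is left.
- top2 (a point): Middle of the top of white nylon glide button 2 (number 2 of the row counted from the orange mark); it moves with the button. The button is a round, low cone 35 mm across at the flange, sloping about 24 degrees up to a flat top 10 mm across; it stands 5 to 6 mm above the flange face at the start and 1 mm when home.
- button2 (a joint): How far glide button 2 has been pushed down, in m: 0 is 6 mm proud, 0.005 is home against a hard stop. It takes about 3 N to move, does not spring back and stays where it is left.
- top3 (a point): Middle of the top of white nylon glide button 3 (number 3 of the row counted from the orange mark); it moves with the button. The button is a round, low cone 35 mm across at the flange, sloping about 24 degrees up to a flat top 10 mm across; it stands 5 to 6 mm above the flange face at the start and 1 mm when home.
- button3 (a joint): How far glide button 3 has been pushed down, in m: 0 is 6 mm proud, 0.005 is home against a hard stop. It takes about 3 N to move, does not spring back and stays where it is left.
- top4 (a point): Middle of the top of white nylon glide button 4 (number 4 of the row counted from the orange mark); it moves with the button. The button is a round, low cone 35 mm across at the flange, sloping about 24 degrees up to a flat top 10 mm across; it stands 5 to 6 mm above the flange face at the start and 1 mm when home.
- button4 (a joint): How far glide button 4 has been pushed down, in m: 0 is 6 mm proud, 0.005 is home against a hard stop. It takes about 3 N to move, does not spring back and stays where it is left.
- top5 (a point): Middle of the top of white nylon glide button 5 (the last); it moves with the button. The button is a round, low cone 35 mm across at the flange, sloping about 24 degrees up to a flat top 10 mm across; it stands 5 to 6 mm above the flange face at the start and 1 mm when home.
- button5 (a joint): How far glide button 5 has been pushed down, in m: 0 is 6 mm proud, 0.005 is home against a hard stop. It takes about 3 N to move, does not spring back and stays where it is left.
- washer: Loose bronze thrust washer, 68 mm outside, 34 mm hole, 6 mm thick, lying on the flange round the hub spigot. Origin: centre of its underside. Leave alone.
- dial: Loose chrome timer dial, 64 mm across, 39 mm high, on the mat. Origin: centre of its underside. Leave alone.
- clip1: Loose black plastic hopper clip, 60 x 22 mm, 38 mm high, on the mat. Origin: centre of its underside. Leave alone.
- clip2: Loose black plastic hopper clip, 60 x 22 mm, 38 mm high, on the mat. Origin: centre of its underside. Leave alone.

How it is judged:
By the outcome, as a careful person would: the job done as asked, in the order asked, and still so for the second after the job is handed in, with the robot touching nothing.
It also fails if it takes over 46 s, if anything falls off the work surface, if the arm or the gripper's body presses on something with over 40 N, if the wrist force passes 120 N, or if a joint passes its speed limit or range.

## Working session

There is one attempt and no reset: what is moved stays moved. The work goes in short steps, Python scripts to look and compute and a shell command to move; the robot and the scene stay as the last step left them, time stands still between calls to the robot, and variables do not carry over. Pictures are saved under pics/ and viewed, and the job is handed in when it is done.

```bash
mkdir -p pics; python3 - <<'E'
from plant import status, viewer
import cv2
for n in("top","side"):
    f=viewer.grab_frame(n); cv2.imwrite(f"pics/{n}0.png",f["img"][:,:,::-1])
    print(n,f["K"],f["rvec"],f["tvec"])
print(status.get_state())
E
```

```text
top [[523.65610079   0.         329.77276977]
 [  0.         523.65610079 240.08806356]
 [  0.           0.           1.        ]] [ 2.11090817 -2.13890241  0.22697732] [0.00337113 0.58455564 1.15145687]
side [[622.26777062   0.         314.9260108 ]
 [  0.         622.26777062 246.06754067]
 [  0.           0.           1.        ]] [ 0.10583923 -2.77654545  1.41625935] [0.57098866 0.12152052 1.28898688]
{'time_s': 0.1, 'q': array([ 1.02057681e+00,  3.13361050e-01,  1.49827990e+00, -2.44765695e-05,
        1.33098142e+00, -2.23381933e-01]), 'qvel': array([ 0.00027232,  0.00172419, -0.00230136,  0.00021304,  0.00105795,
       -0.0005547 ]), 'effort': array([ 1.62515880e-03, -4.02809250e+01, -2.52649069e+01,  6.95022452e-02,
        3.42051778e-02, -4.51828373e-05]), 'tool_pos': array([0.16847078, 0.49706174, 0.26326574]), 'orientation': array([-1.83211701e-04,  1.62689497e-01,  9.86677182e-01, -4.81308288e-04]), 'contact_force': array([0.18131299, 0.35626149, 0.21559081]), 'ft_torque': array([ 0.01024058,  0.01689368, -0.04002395]), 'gripper_width': 0.0883128317229134}
```

View pics/top0.png

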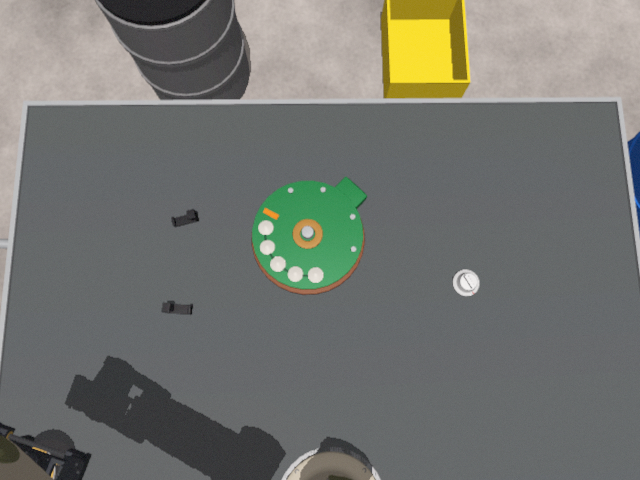

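View pics/side0.png

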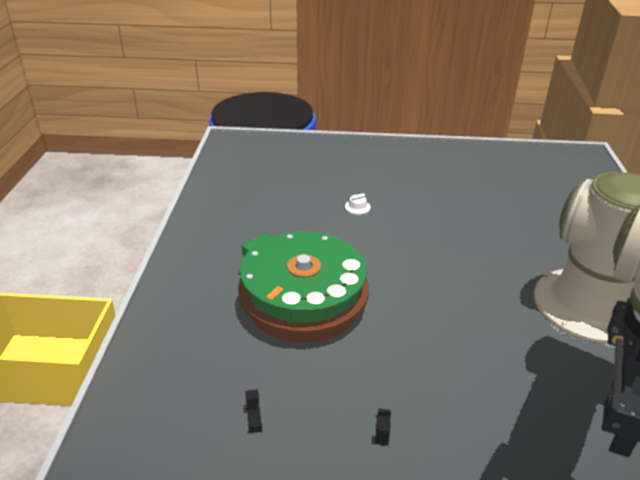

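Top view: the orange mark is at (271,214). Buttons 1 to 5 run from about (266,228) through (267,247), (278,264) and (295,274) to (316,275), with the hub near (308,232). The clips and the dial are well clear. Next I'll measure positions from both views.

```bash
cat > h.py <<'E'
import cv2,numpy as np
from plant import status, viewer
def ray(f,uv):
    R=cv2.Rodrigues(np.array(f["rvec"],float))[0];t=np.array(f["tvec"],float).ravel()
    p=cv2.undistortPoints(np.array([[uv]],float),np.array(f["K"]),None)[0,0]
    return -R.T@t,R.T@np.array([p[0],p[1],1])
def plane(f,uv,z):
    c,d=ray(f,uv);return c+d*(z-c[2])/d[2]
def blobs(mask,lo):
    n,l,s,c=cv2.connectedComponentsWithStats(mask.astype(np.uint8))
    return [(c[i],s[i,4]) for i in range(1,n) if s[i,4]>=lo]
E
python3 - <<'E'
from h import *
P={}
for n,roi in(("top",(240,175,375,300)),("side",(230,225,375,345))):
    f=viewer.grab_frame(n);im=f["img"].astype(int);r,g,b=im[...,0],im[...,1],im[...,2]
    M=np.zeros(r.shape,bool);M[roi[1]:roi[3],roi[0]:roi[2]]=1
    w=M&(im.min(2)>170); o=M&(r>200)&(g>90)&(g<170)&(b<60); G=M&(g>r+40)&(g>b+30)
    B=[x for x in blobs(w,60)]
    print(n,"white",[(np.round(plane(f,c,.098),4)[:2],a,c.round(1)) for c,a in B])
    print("orange",[(np.round(plane(f,c,.095),4)[:2],a) for c,a in blobs(o,20)])
    P[n]=(f,[c for c,a in B])
    h=(M&(im.max(2)-im.min(2)<25)&(im.min(2)>90))
    print("grey",[(np.round(plane(f,c,.117),4)[:2],a,c.round(1)) for c,a in blobs(h,30)])
    if n=="top" or 1:
        pts=np.array([plane(f,c,.098)[:2] for c,_ in B if 1])
        A=np.c_[2*pts,np.ones(len(pts))];s=np.linalg.lstsq(A,(pts**2).sum(1),rcond=None)[0]
        print("circle",s[:2],np.sqrt(s[2]+s[0]**2+s[1]**2))
    # bronze
    bz=M&(r>150)&(g>70)&(g<150)&(b<110)&(b>20)
    print("bronze",[(np.round(plane(f,c,.100),4)[:2],a) for c,a in blobs(bz,60)])
E
```

```text
top white [(array([0.6069, 0.1402]), np.int32(168), array([265.3, 227.5])), (array([0.5969, 0.0468]), np.int32(98), array([307.1, 231.4])), (array([0.5627, 0.1364]), np.int32(168), array([266.8, 246.9])), (array([0.5248, 0.1129]), np.int32(181), array([277.3, 263.7])), (array([0.5019, 0.0743]), np.int32(179), array([294.9, 273.8])), (array([0.4989, 0.0298]), np.int32(187), array([315.1, 274.9]))]
orange [(array([0.6401, 0.1295]), np.int32(68))]
grey [(array([0.5729, 0.0565]), np.int32(6069), array([302.5, 240.3])), (array([0.6031, 0.1382]), np.int32(174), array([265.3, 227.3])), (array([0.5914, 0.0459]), np.int32(122), array([307.3, 232. ])), (array([0.5593, 0.1344]), np.int32(175), array([266.8, 246.8])), (array([0.5223, 0.1111]), np.int32(192), array([277.5, 263.5])), (array([0.4997, 0.0733]), np.int32(188), array([294.9, 273.6])), (array([0.4969, 0.0295]), np.int32(195), array([315.1, 274.6]))]
circle [0.55973726 0.07812129] 0.06282531677649572
bronze [(array([0.6394, 0.1289]), np.int32(69)), (array([0.5985, 0.0495]), np.int32(341)), (array([0.4805, 0.035 ]), np.int32(299))]
side 
[... 265 characters left out ...]
 (array([0.6078, 0.1419]), np.int32(184), array([290.9, 297.5])), (array([0.5632, 0.1382]), np.int32(179), array([315.2, 297.5]))]
orange []
grey [(array([0.5839, 0.0928]), np.int32(4364), array([306.1, 273.6])), (array([0.5928, 0.0574]), np.int32(175), array([303., 262.])), (array([0.5   , 0.0567]), np.int32(143), array([351. , 264.2])), (array([0.503 , 0.0997]), np.int32(156), array([348.8, 278.1])), (array([0.525 , 0.1373]), np.int32(173), array([336.2, 290.4])), (array([0.6051, 0.1641]), np.int32(168), array([291. , 297.6])), (array([0.562 , 0.1605]), np.int32(162), array([315.1, 297.6]))]
circle [0.56769272 0.07408539] 0.06832807932716184
bronze [(array([0.5948, 0.0643]), np.int32(80))]
```

```bash
cat > m.py <<'E'
import numpy as np
T=np.array([[.6069,.1402],[.5627,.1364],[.5248,.1129],[.5019,.0743],[.4989,.0298]])
S=np.array([[.6078,.1419],[.5632,.1382],[.5255,.1144],[.5027,.0761],[.4999,.0315]])
P=(T+S)/2
a=np.array([-.95,-.475,0,.475,.95]);M=.095*np.c_[np.cos(a),np.sin(a)]
A=M-M.mean(0);B=P-P.mean(0)
yaw=np.arctan2((A[:,0]*B[:,1]-A[:,1]*B[:,0]).sum(),(A*B).sum())
R=np.array([[np.cos(yaw),-np.sin(yaw)],[np.sin(yaw),np.cos(yaw)]])
c=P.mean(0)-R@M.mean(0);F=M@R.T+c
E
python3 - <<'E'
from m import *
from plant import status
from scipy.spatial.transform import Rotation as Ro
print(yaw,c,"\n",F,"\n",(P-F)*1e3, "start",c+R@(.095*np.array([np.cos(-1.31),np.sin(-1.31)])))
s=status.get_state();o=s["orientation"];Q=Ro.from_quat([o[1],o[2],o[3],o[0]]).as_matrix();print(Q)
p=s["tool_pos"];prev=p
for f in F:
    g=np.r_[f,p[2]]; print((Q.T@(g-prev)*1e3).round(1)); prev=g
E
```

```text
2.3672869611291008 [0.59297442 0.04720047] 
 [[0.6075006  0.14108333]
 [0.56295621 0.13733319]
 [0.52505829 0.11362636]
 [0.50219799 0.07521187]
 [0.49943691 0.03059525]] 
 [[-0.15060401 -0.03332517]
 [-0.00621191 -0.03319092]
 [ 0.09171121  0.02363929]
 [ 0.10201348 -0.01187185]
 [-0.03690878  0.05474865]] start [0.63964194 0.12994794]
[[-9.47075993e-01  3.21009187e-01 -4.05757013e-04]
 [ 3.21009386e-01  9.47075822e-01 -6.00627111e-04]
 [ 1.91475836e-04 -6.99091327e-04 -9.99999737e-01]]
[-530.1 -196.3    0. ]
[ 41.  -17.9   0. ]
[ 28.3 -34.6   0. ]
[  9.3 -43.7   0. ]
[-11.7 -43.1   0. ]
```

The model fit leaves about 0.1 mm residual, and the measured orange mark agrees to about 0.7 mm. I'll move over button 1 while shutting the fingers.

```bash
python3 -m crank '[-26.5e-3,-9.8e-3,0,0,1,-26.5e-3,-9.8e-3,0,0,1,-26.5e-3,-9.8e-3,0,0,1,-26.5e-3,-9.8e-3,0,0,1,-26.5e-3,-9.8e-3,0,0,1,-26.5e-3,-9.8e-3,0,0,1,-26.5e-3,-9.8e-3,0,0,1,-26.5e-3,-9.8e-3,0,0,1,-26.5e-3,-9.8e-3,0,0,1,-26.5e-3,-9.8e-3,0,0,1]' 5
python3 -m crank '[-26.5e-3,-9.8e-3,0,0,1,-26.5e-3,-9.8e-3,0,0,1,-26.5e-3,-9.8e-3,0,0,1,-26.5e-3,-9.8e-3,0,0,1,-26.5e-3,-9.8e-3,0,0,1,-26.5e-3,-9.8e-3,0,0,1,-26.5e-3,-9.8e-3,0,0,1,-26.5e-3,-9.8e-3,0,0,1,-26.5e-3,-9.8e-3,0,0,1,-26.5e-3,-9.8e-3,0,0,1,0,0,0,0,1,0,0,0,0,1]'
cat > c.py <<'E'
import sys
from m import *
from h import *
from scipy.spatial.transform import Rotation as Ro
s=status.get_state();o=s["orientation"];Q=Ro.from_quat([o[1],o[2],o[3],o[0]]).as_matrix();p=s["tool_pos"]
i=int(sys.argv[1])-1
print("t",s["time_s"],"tipz-flange mm",round((p[2]-.025-.095)*1e3,2),"F",s["contact_force"].round(2),"w",s["gripper_width"],"toolz",Q[:,2].round(4))
print("to button (tool mm, to 12mm above flange)",(Q.T@(np.r_[F[i],.132]-p)*1e3).round(1))
E
python3 c.py 1
```

```text
time_s: 1.03
tool_pos: [0.389, 0.3183, 0.2637]
orientation: [-0.0, 0.163, 0.987, -0.0]
contact_force: [0.2, 0.6, 0.1]
gripper_width: 0.0237
time_s: 2.03
tool_pos: [0.608, 0.1406, 0.2629]
orientation: [-0.001, 0.163, 0.987, -0.0]
contact_force: [0.0, -0.4, -0.6]
gripper_width: 0.0002
t 2.0333 tipz-flange mm 142.91 F [ 0.04 -0.44 -0.56] w 0.0002218394140969846 toolz [-1.2e-03  1.0e-04 -1.0e+00]
to button (tool mm, to 12mm above flange) [  0.4   0.3 130.9]
```

```bash
python3 -m crank '[0,0,25e-3,0,1,0,0,25e-3,0,1,0,0,25e-3,0,1,0,0,25e-3,0,1,0,0,15e-3,0,1,0,0,10e-3,0,1,0,0,5e-3,0,1,0,0,0,0,1,0,0,0,0,1]'
python3 c.py 1
python3 - <<'E'
from h import *
for n,x,y in(("side",220,200),("top",230,160)):
    f=viewer.grab_frame(n)
    cv2.imwrite(f"pics/{n}1.png",cv2.resize(f["img"][y:y+160,x:x+200,::-1],None,fx=3.5,fy=3.5,interpolation=cv2.INTER_CUBIC))
E
```

```text
time_s: 2.78
tool_pos: [0.6078, 0.1418, 0.1347]
orientation: [0.001, 0.163, 0.987, 0.0]
contact_force: [0.4, -0.4, 1.1]
gripper_width: 0.0003
t 2.7833 tipz-flange mm 14.7 F [ 0.44 -0.38  1.15] w 0.00033771273595777464 toolz [ 1.3e-03  1.0e-04 -1.0e+00]
to button (tool mm, to 12mm above flange) [ 0.  -0.7  2.7]
```

View pics/side1.png

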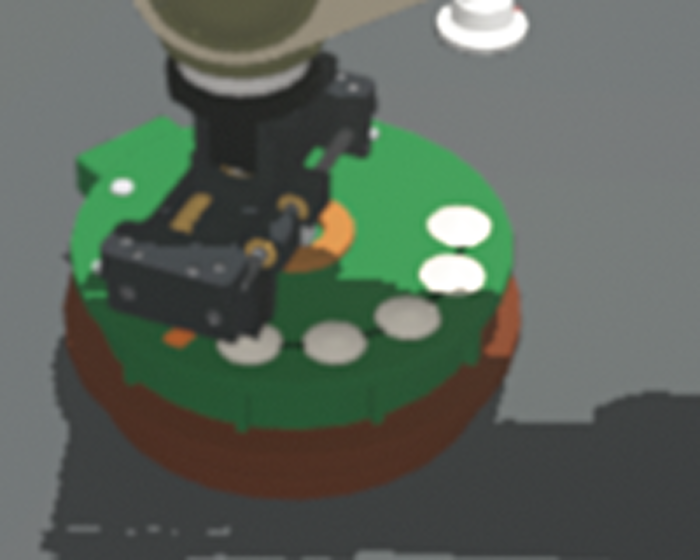

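The side crop shows the gripper body hanging over the button 1 end of the row. It hides the fingertips, with button 1 just below it at crop (250,343). I'll go down slowly while watching force.

```bash
python3 -m crank '[0,0,3e-3,0,1,0,0,3e-3,0,1,0,0,1e-3,0,1,0,0,0,0,1]'; python3 c.py 1
python3 -m crank '[0,0,1e-3,0,1,0,0,1e-3,0,1,0,0,0,0,1]'; python3 c.py 1
python3 -m crank '[0,0,1e-3,0,1,0,0,1e-3,0,1,0,0,0,0,1]'; python3 c.py 1
```

```text
time_s: 3.22
tool_pos: [0.6074, 0.1414, 0.1264]
orientation: [-0.0, 0.163, 0.987, -0.0]
contact_force: [0.5, -1.3, 0.3]
gripper_width: 0.0004
t 3.2167 tipz-flange mm 6.39 F [ 0.47 -1.3   0.27] w 0.0003510700488364042 toolz [-6.e-04 -0.e+00 -1.e+00]
to button (tool mm, to 12mm above flange) [-0.2 -0.3 -5.6]
time_s: 3.47
tool_pos: [0.6077, 0.1414, 0.1249]
orientation: [0.0, 0.163, 0.987, 0.0]
contact_force: [-0.4, 0.0, 0.7]
gripper_width: 0.0003
t 3.4667 tipz-flange mm 4.86 F [-0.45  0.04  0.74] w 0.0002939390237884387 toolz [ 3.e-04 -0.e+00 -1.e+00]
to button (tool mm, to 12mm above flange) [ 0.  -0.4 -7.1]
time_s: 3.72
tool_pos: [0.6076, 0.1414, 0.1227]
orientation: [0.0, 0.163, 0.987, 0.0]
contact_force: [0.0, 0.4, 0.7]
gripper_width: 0.0003
t 3.7167 tipz-flange mm 2.69 F [0.03 0.41 0.7 ] w 0.0003202302494546902 toolz [ 2.e-04 -0.e+00 -1.e+00]
to button (tool mm, to 12mm above flange) [ 0.  -0.4 -9.3]
```

```bash
for i in 1 2 ; do python3 -m crank '[0,0,0.5e-3,0,1,0,0,0.5e-3,0,1]' >/dev/null; python3 c.py 1|head -1; done; python3 -m crank '[0,0,0.5e-3,0,1,0,0,0,0,1]' >/dev/null;python3 c.py 1|head -1
```

```text
t 3.8833 tipz-flange mm 1.79 F [-0.31 -0.89  2.51] w 0.0006157124401257031 toolz [ 3.e-04 -0.e+00 -1.e+00]
t 4.05 tipz-flange mm 1.3 F [-3.83 -0.29 11.06] w -0.00014082515640805092 toolz [ 6.e-04 -0.e+00 -1.e+00]
t 4.2167 tipz-flange mm 1.27 F [-2.96 -0.75  9.74] w 0.0005157021981216333 toolz [ 8.e-04 -1.e-04 -1.e+00]
```

The force rises to 10 N with the tip at 1.3 mm, which fits the button sitting on its hard stop. I'll lift a little, move to button 2 and look at button 1.

```bash
python3 -m crank '[0,0,-4e-3,0,1,0,0,-5e-3,0,1,14e-3,-6e-3,0,0,1,14e-3,-6e-3,0,0,1,13e-3,-6e-3,0,0,1,0,0,0,0,1,0,0,0,0,1]'; python3 c.py 2
python3 - <<'E'
from h import *
for n,x,y in(("side",220,200),("top",230,160)):
    f=viewer.grab_frame(n)
    cv2.imwrite(f"pics/{n}2.png",cv2.resize(f["img"][y:y+160,x:x+200,::-1],None,fx=3.5,fy=3.5,interpolation=cv2.INTER_CUBIC))
E
```

```text
time_s: 4.8
tool_pos: [0.5631, 0.1376, 0.1295]
orientation: [0.0, 0.163, 0.987, 0.0]
contact_force: [-0.0, 0.6, 0.2]
gripper_width: 0.0003
t 4.8 tipz-flange mm 9.53 F [-0.03  0.65  0.18] w 0.000304932381654562 toolz [ 4.e-04  0.e+00 -1.e+00]
to button (tool mm, to 12mm above flange) [ 0.1 -0.3 -2.5]
```

View pics/side2.png

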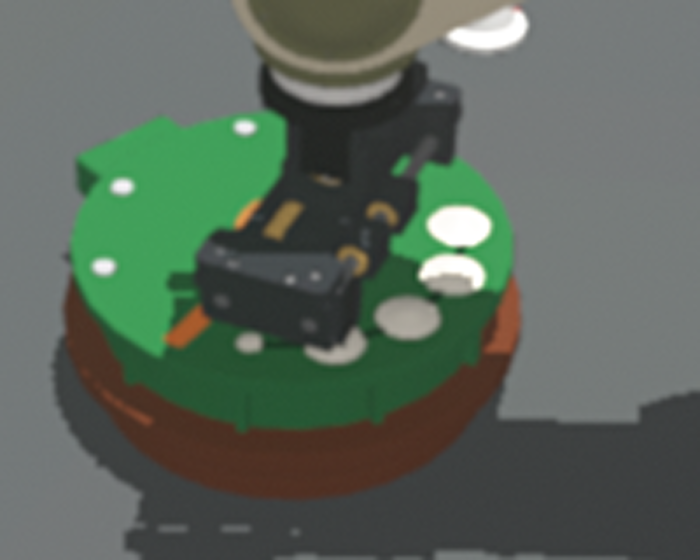

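View pics/top2.png

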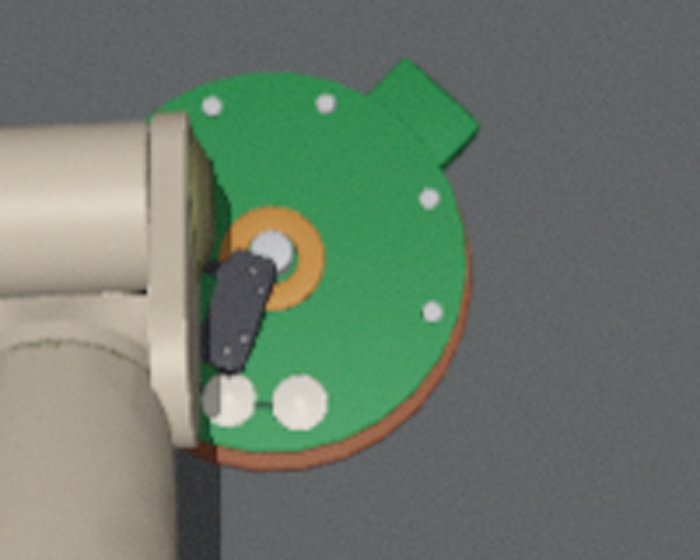

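In the side view, button 1 at crop (250,343) has shrunk from about 65 px to about 28 px across. That is about 15 mm and matches 1 mm proud, so it is home. The tip is at 9.5 mm over button 2, so I'll press it down 9 mm in the same way.

```bash
python3 -m crank '[0,-0.3e-3,2e-3,0,1,0,0,2e-3,0,1,0,0,1e-3,0,1,0,0,1e-3,0,1,0,0,1e-3,0,1,0,0,0.5e-3,0,1,0,0,0.5e-3,0,1,0,0,0.5e-3,0,1,0,0,0.25e-3,0,1,0,0,0,0,1]'; python3 c.py 2|head -1
python3 -m crank '[0,0,0.25e-3,0,1,0,0,0,0,1]'|grep force; python3 c.py 2
```

```text
time_s: 5.73
tool_pos: [0.5633, 0.1373, 0.1213]
orientation: [0.001, 0.163, 0.987, 0.0]
contact_force: [0.5, -1.7, 8.3]
gripper_width: 0.0008
t 5.7333 tipz-flange mm 1.34 F [ 0.49 -1.69  8.35] w 0.0008099681646486271 toolz [ 1.5e-03 -1.0e-04 -1.0e+00]
contact_force: [-0.7, -0.1, 10.3]
t 5.9 tipz-flange mm 1.28 F [-0.65 -0.07 10.25] w 0.00048048954146192815 toolz [ 1.6e-03 -1.0e-04 -1.0e+00]
to button (tool mm, to 12mm above flange) [  0.3  -0.  -10.7]
```

Button 2 is home: 10 N at 1.3 mm. On to button 3.

```bash
python3 -m crank '[0,0,-4e-3,0,1,0,0,-5e-3,0,1,10e-3,-12e-3,0,0,1,10e-3,-12e-3,0,0,1,8.5e-3,-10.6e-3,0,0,1,0,0,0,0,1,0,0,0,0,1]'|grep force; python3 c.py 3
python3 - <<'E'
from h import *
for n,x,y in(("side",220,200),):
    f=viewer.grab_frame(n)
    cv2.imwrite(f"pics/{n}3.png",cv2.resize(f["img"][y:y+160,x:x+200,::-1],None,fx=3.5,fy=3.5,interpolation=cv2.INTER_CUBIC))
E
```

```text
contact_force: [0.5, -0.3, 0.3]
t 6.4833 tipz-flange mm 9.4 F [ 0.54 -0.28  0.3 ] w 0.0005244395795021332 toolz [-3.e-04  1.e-04 -1.e+00]
to button (tool mm, to 12mm above flange) [-0.3  0.1 -2.6]
```

View pics/side3.png

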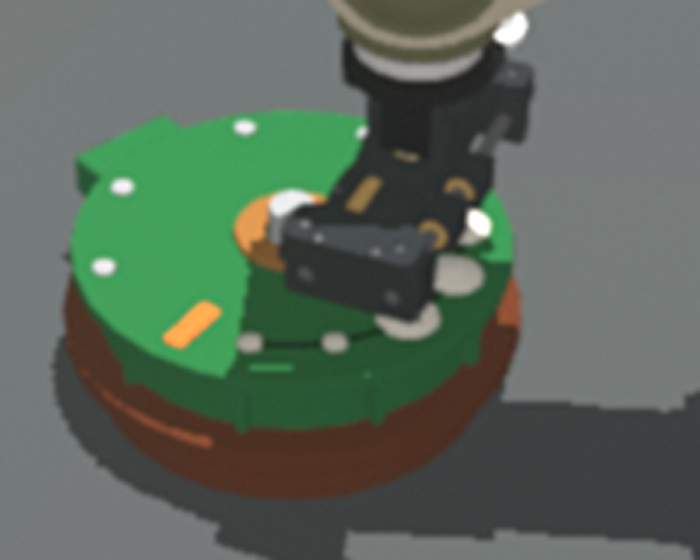

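The side view shows buttons 1 (250,343) and 2 (335,343) both small, so both are home. The tips are over button 3.

```bash
python3 -m crank '[0,0,2e-3,0,1,0,0,2e-3,0,1,0,0,1e-3,0,1,0,0,1e-3,0,1,0,0,1e-3,0,1,0,0,0.5e-3,0,1,0,0,0.5e-3,0,1,0,0,0.5e-3,0,1,0,0,0.5e-3,0,1,0,0,0,0,1]'|grep force; python3 c.py 3
python3 -m crank '[0,0,-4e-3,0,1,0,0,-5e-3,0,1,3.1e-3,-14.6e-3,0,0,1,3.1e-3,-14.6e-3,0,0,1,3.1e-3,-14.6e-3,0,0,1,0,0,0,0,1,0,0,0,0,1]'|grep force; python3 c.py 4
```

```text
contact_force: [-1.0, 1.2, 11.5]
t 7.3667 tipz-flange mm 1.25 F [-0.98  1.18 11.5 ] w 0.0007076327644618284 toolz [ 0.0012  0.     -1.    ]
to button (tool mm, to 12mm above flange) [ -0.   -0.1 -10.7]
contact_force: [0.1, -0.7, -0.3]
t 7.95 tipz-flange mm 9.3 F [ 0.07 -0.72 -0.33] w 0.0005729610834555321 toolz [-5.e-04  0.e+00 -1.e+00]
to button (tool mm, to 12mm above flange) [-0.3  0.4 -2.7]
```

```bash
python3 -m crank '[0,0,2e-3,0,1,0,0,2e-3,0,1,0,0,1e-3,0,1,0,0,1e-3,0,1,0,0,1e-3,0,1,0,0,0.5e-3,0,1,0,0,0.5e-3,0,1,0,0,0.5e-3,0,1,0,0,0.5e-3,0,1,0,0,0,0,1]'|grep force; python3 c.py 4
python3 -m crank '[0,0,-4e-3,0,1,0,0,-5e-3,0,1,-3.9e-3,-14.4e-3,0,0,1,-3.9e-3,-14.4e-3,0,0,1,-3.9e-3,-14.3e-3,0,0,1,0,0,0,0,1,0,0,0,0,1]'|grep force; python3 c.py 5
python3 - <<'E'
from h import *
for n,x,y in(("side",220,200),):
    f=viewer.grab_frame(n)
    cv2.imwrite(f"pics/{n}5.png",cv2.resize(f["img"][y:y+160,x:x+200,::-1],None,fx=3.5,fy=3.5,interpolation=cv2.INTER_CUBIC))
E
```

```text
contact_force: [-2.3, 2.6, 11.4]
t 8.7833 tipz-flange mm 1.23 F [-2.29  2.65 11.41] w 0.0004688022746642211 toolz [ 1.1e-03  2.0e-04 -1.0e+00]
to button (tool mm, to 12mm above flange) [ -0.1  -0.2 -10.8]
contact_force: [-0.7, 0.5, -0.3]
t 9.3667 tipz-flange mm 9.19 F [-0.65  0.51 -0.3 ] w 0.00013014148593244718 toolz [-5.e-04  1.e-04 -1.e+00]
to button (tool mm, to 12mm above flange) [-0.3  0.4 -2.8]
```

View pics/side5.png

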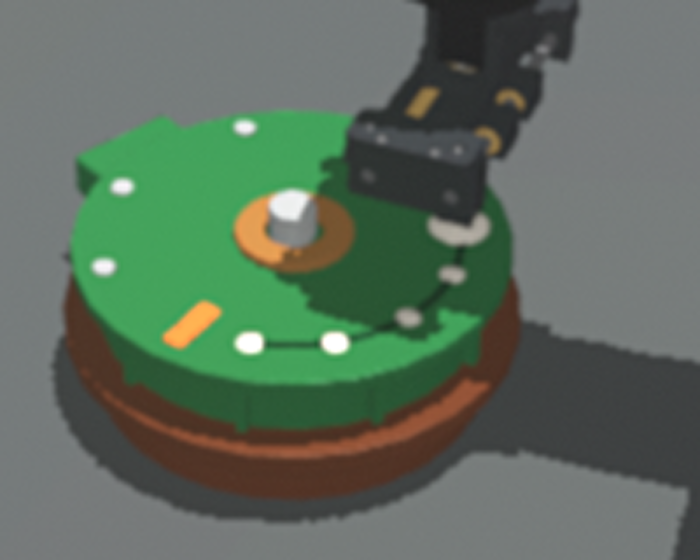

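Buttons 1 to 4 now all show as small discs, the last two near (408,318) and (453,274). Button 5 at (458,227) is still proud.

```bash
python3 -m crank '[0,0,2e-3,0,1,0,0,2e-3,0,1,0,0,1e-3,0,1,0,0,1e-3,0,1,0,0,1e-3,0,1,0,0,0.5e-3,0,1,0,0,0.5e-3,0,1,0,0,0.5e-3,0,1,0,0,0.5e-3,0,1,0,0,0,0,1]'|grep force; python3 c.py 5
python3 -m crank '[0,0,-4e-3,0,1,0,0,-10e-3,0,1,0,0,-25e-3,0,1,0,0,-35e-3,0,1,0,0,-35e-3,0,1,0,0,-25e-3,0,1,0,-20e-3,-10e-3,0,1,0,-30e-3,0,0,1,0,-30e-3,0,0,1,0,-30e-3,0,0,1,0,-30e-3,0,0,1,0,0,0,0,1]'
python3 - <<'E'
from h import *
for n,x,y in(("side",220,200),("top",230,160)):
    f=viewer.grab_frame(n)
    a=cv2.resize(f["img"][y:y+160,x:x+200,::-1],None,fx=3.5,fy=3.5,interpolation=cv2.INTER_CUBIC)
    cv2.imwrite(f"pics/{n}6.png",a); cv2.imwrite(f"pics/{n}6f.png",f["img"][:,:,::-1])
    im=f["img"].astype(int);w=im.min(2)>150
    print(n,[(c.round(1),a) for c,a in blobs(w,12) if x<c[0]<x+150 and y<c[1]<y+150])
E
```

```text
contact_force: [-4.2, 4.1, 13.6]
t 10.25 tipz-flange mm 1.18 F [-4.19  4.1  13.64] w 0.0006444027546913438 toolz [ 6.e-04  1.e-04 -1.e+00]
to button (tool mm, to 12mm above flange) [ -0.2  -0.1 -10.8]
time_s: 11.25
tool_pos: [0.453, -0.1056, 0.2646]
orientation: [-0.0, 0.165, 0.986, -0.001]
contact_force: [-0.2, 0.6, -0.2]
gripper_width: 0.0005
side [(array([357.5, 204.3]), np.int32(433)), (array([289.5, 236. ]), np.int32(22)), (array([254.5, 252.8]), np.int32(24)), (array([303.3, 258.4]), np.int32(105)), (array([350.7, 264.1]), np.int32(38)), (array([249.2, 275.9]), np.int32(27)), (array([348.8, 278.1]), np.int32(38)), (array([336.3, 290.4]), np.int32(38)), (array([290.9, 297.5]), np.int32(43)), (array([315.4, 297.5]), np.int32(43))]
top [(array([322.5, 189.2]), np.int32(18)), (array([290., 190.]), np.int32(21)), (array([352.1, 216. ]), np.int32(20)), (array([265.5, 227.4]), np.int32(31)), (array([307. , 231.4]), np.int32(106)), (array([369.8, 300. ]), np.int32(2398)), (array([266.9, 246.9]), np.int32(33)), (array([277.6, 263.8]), np.int32(33)), (array([294.7, 273.8]), np.int32(33)), (array([315.4, 274.7]), np.int32(36))]
```

View pics/side6.png

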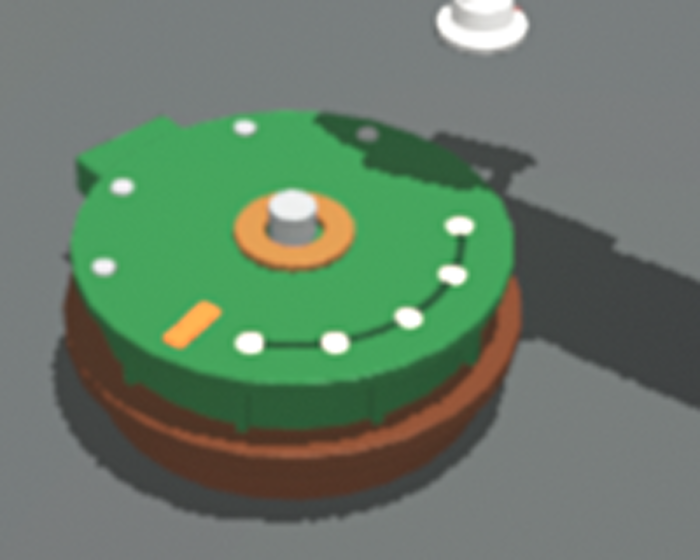

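View pics/top6f.png

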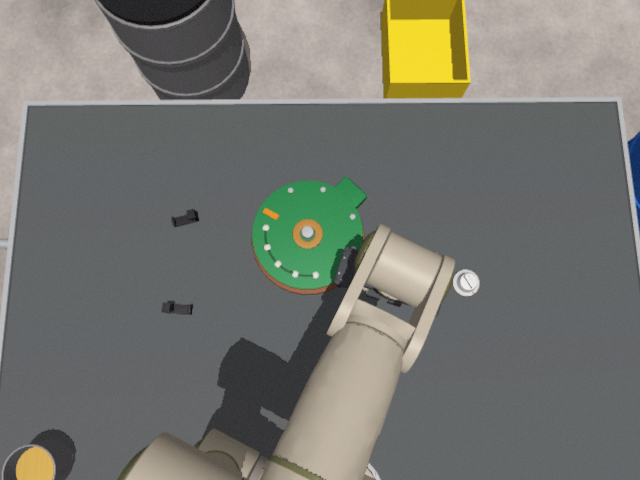

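All five buttons show as equal small discs: 31 to 36 px in the top view, against about 170 to 190 before. The washer (307,233), clips (185,218) and (178,308), and dial (466,283) are where they started. The arm is clear, so I'll hand in.

```bash
python3 -c "
from plant import workorder; workorder.job_done()"
```

```text
the job is handed in; nothing more can be done
```

I pressed all five buttons home in order from the orange mark with the shut fingertips, then lifted clear and handed the job in at about 11.4 s.

- **Presses:** each one ended on the hard stop at about 10–14 N. The tip then read 1.2–1.3 mm above the flange, against the 1 mm expected at home.
- **Height:** between buttons the tips stayed about 9.5 mm above the flange until button 5 was down.
- **Last pictures:** all five buttons show as equal small discs about 15 mm across, which fits 1 mm proud. The washer, dial and both clips look where they started.
- **Not fully settled:** no check failed. The push depth was judged only from force, tip height and disc size, and the tip height reading scatters by about 1 mm.

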